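# Slacken the disc cutter with the ratchet wrench

### The job

The ratchet wrench standing on the disc cutter's centre bolt is still set to tighten: flip its direction lever to the loosening side, then swing the handle, in strokes as needed, to back the bolt off (counter-clockwise) until you feel it come right up against its stop, so that the copper strip is free to be drawn out. Never tighten the bolt further, push the wrench with a steady, moderate hand (under 25 N: the stop must not be rammed), leave the wrench on the bolt set to loosen, and do not disturb the other things on the bench.

Things in the scene. Friction and masses are not known exactly. Their poses are not given: they have to be found in the camera images.
- cutter: steel disc cutter fixed to the bench: round die 110 mm across, top face 62 mm above the bench, blue base plate 160 x 150 x 12 mm; a copper strip sticks out on its +y side (to 117 mm from the axis, 41 mm high), a punch stands in a bore on its far side (top 88 mm high). Origin: on the bolt's axis at bench level; z up; x points away from the robot when not turned.
- ratchet: reversible ratchet wrench, 217 mm, lying level; its socket is home on the bolt's hex head and stays there: it swings about the bolt's upright axis and cannot be lifted or tilted. Origin: on that axis at bench level; x along the handle to its free end, z up. Counter-clockwise from above is the loosening direction. Behaviour: see head_top.
- head_top (a point): middle of the ratchet head's top, on the bolt's axis, 123.5 mm above the bench; head 54 mm across, 12 teeth (pitch 0.52 rad). Lever on loosen: counter-clockwise swings first run free for up to 0.6 rad, under 2 N on the grip, give up to 0.2 rad more as the pawl takes the load, then carry the bolt along; clockwise swings only click, under 4 N, and the bolt stays. Lever on tighten: the reverse.
- lever_tab (a point): middle (137.5 mm up) of the direction lever's red upright tab, 9 x 6 mm in plan, 127 to 145 mm up. Its pin is 35 mm from the bolt's axis on the handle side, the tab 24.5 mm from the pin towards the bolt. Tighten (as it starts): tab 6 to 11.5 mm on the ratchet's +y side; loosen: as far on its -y side. About 3 N snaps it over the middle; firm stop at 11.5 mm. Wags as the ratchet clicks.
- bolt (a joint): centre bolt under the wrench's socket; rad, counter-clockwise from above (loosening) positive; starts between 0 and 0.15. Stiff all the way (6 to 10 N on the middle of the grip, swung steadily) up to a firm stop at 1.30, where its retaining ring meets the plate. Stays where it is left.
- grip (a point): centre of the handle's black grip, 165 mm from the bolt's axis, 111 mm above the bench; x axis along the handle to the free end. Round black grip with red end rings, 23 mm thick (bottom 99 mm above the bench), from 106 to 210 mm from the axis; between it and the head a bare steel shank 17 mm thick. The place to push.
- file: half-round file, 240 mm, orange handle; 22 mm high; a bystander, to be left alone. Origin: under its middle
- tweezers: steel soldering tweezers, 135 mm; 8 mm high; a bystander, to be left alone. Origin: under its middle
- punch_a: steel cutting punch, 20 mm across, 42 mm tall, upright; a bystander, to be left alone. Origin: on its axis at the underside
- punch_b: steel cutting punch, 16 mm across, 42 mm tall, upright; a bystander, to be left alone. Origin: on its axis at the underside
- bangle: brass bangle 66 mm across, 8 mm high, lying flat; a bystander, to be left alone. Origin: on its axis at the underside
- flux_jar: amber flux jar 48 mm across, 52 mm tall; a bystander, to be left alone. Origin: on its axis at the underside
- mallet: brass-headed hammer, 240 mm, lying; a bystander, to be left alone. Origin: under its middle
- scriber: scriber with red handle, 150 mm, lying; a bystander, to be left alone. Origin: under its middle

How it is judged:
By the outcome, as a careful person would: the job done as asked, in the order asked, and still so for the second after the job is handed in, with the robot touching nothing.
It also fails if it takes over 72 s, if anything falls off the work surface, if the arm or the gripper's body presses on something with over 40 N, if the wrist force passes 120 N, or if a joint passes its speed limit or range.

### The arm

A 6-joint arm with a two-finger parallel gripper is mounted at the origin on the work surface. World frame = base frame: x ahead of the robot, y to its left, z up, the work surface at z = 0. Lengths are in m, angles in rad, forces in N, time in s.
With the tool pointing down it reaches from about 0.275 to 0.75 m from the base axis. Payload 10.2 kg.
Tool frame: the origin (TCP) lies midway between the tips of the shut fingers; the grasp point (between the pads) lies 19 mm behind it (env.hold_point_z is the distance from the TCP to the grasp point, in m); x points along the fingers, z is the direction in which the jaws open and shut, and the axes are right-handed (so a half turn about x gives the same grasp; the last joint's range is limited). The gripper opens to 85 mm and grips with 20 to 120 N. Pads are 22 mm wide; open, the fingers measure 114 mm over their backs; the gripper's body (76 mm by 85 mm) begins 54 mm behind the grasp point. The pads swing forward as they close: fully open they stand 13 mm farther back than shut.
Start: joints at [0.918, 0.313, 1.498, -0, 1.331, -0.223], TCP at [0.219, 0.477, 0.202] pointing down, gripper open.
Joint ranges: [-2.94, 2.94], [-0.97, 2.17], [0.19, 2.56], [-1.23, 4.37], [0.02, 3.11], [-2.88, 2.88]. Speed limits (rad/s): [2.39, 2.39, 3.01, 3.14, 3.14, 3.14].

### API

Orientations are given as a unit quaternion [x, y, z, w].
In Python, from bench import env, kinematics, monitor, eyes, job gives the robot as it stands. The module is installed in compiled form; this text tells all that it offers. Calls block until the motion is done:
- env.reach(position, orientation): joint-space move of the TCP to a pose.
- env.movel(position, velocity=0.15, frame=None, guard=None): straight line of the TCP; frame=None keeps the orientation; velocity is the mean speed in m/s. With guard (N) it stops when the force on the tool has changed by that much, and returns True; else False.
- env.set_joints(angles): joint-space move.
- env.release() and env.close_gripper(effort=None): open the fingers fully, or close them until they stop; effort is the grip in N (None keeps the last).
- env.hold(seconds).
- kinematics.ik(position, orientation): joint angles nearest the present ones, or None.
- monitor.sense(): the state.
- eyes.grab_frame(name): name is "scene" or "top"; returns a dict with "frame" (480x640x3 uint8, red, green, blue), "mtx" (3x3 intrinsics, pixels), "view" (4x4, takes a point from world to camera coordinates). Camera axes: x right, y down, z forward; pixel columns grow to the right and rows downward; lengths in m; the calibration is good to about 2 mm. A picture is of the moment at which its call begins. There is no depth.
A pose or a line that the arm cannot do raises env.MotionError and nothing moves.
- job.hand_in(): hands the job in, once; it reports no verdict.
The state is a dict: "clock": time; "joints": joint angles; "qvel": joint speeds; "joint_efforts": joint torques, N m; "position": TCP position; "ee_rot": TCP orientation; "contact_force": force on the tool from outside, world axes, zero at the start; "ft_torque": the same for the moment, N m; "finger_gap": opening from 0.0 (shut) to 1.0 (fully open).
Only numpy, scipy, OpenCV 4.12 (cv2) and the standard library are available. Lean on these libraries where they do the work, as an engineer would, in place of code of your own. Each camera call takes 0.05 s, during which the arm holds its last target.

## Working session

There is one attempt and no reset: what is moved stays moved. The work goes in short steps, each a Python script; the robot and the scene stay as the last script left them, time stands still between calls to the robot, and variables do not carry over. Pictures are saved under pics/ and viewed, and the job is handed in when it is done.

```bash
mkdir -p pics
python3 - <<'E'
from bench import env, kinematics, monitor, eyes, job
import cv2, numpy as np
s=monitor.sense(); print(s)
for n in("scene","top"):
    f=eyes.grab_frame(n); cv2.imwrite(f"pics/{n}0.png",f["frame"][:,:,::-1]); print(n,f["mtx"],f["view"])
E
```

```text
{'clock': 0.0, 'joints': array([ 9.17612724e-01,  3.13436854e-01,  1.49845894e+00,  1.99821553e-05,
        1.33097357e+00, -2.23406107e-01]), 'qvel': array([-1.09360351e-03, -6.05555664e-05,  2.10545876e-04, -2.55577243e-04,
       -2.53264272e-03, -2.62945638e-04]), 'joint_efforts': array([ 4.46493232e-04, -4.12246513e+01, -2.59756690e+01, -8.01093421e-06,
        3.83306309e-03,  1.75899231e-05]), 'position': array([0.2185764 , 0.47701199, 0.20143359]), 'ee_rot': array([-0.3820263 ,  0.59554702,  0.3817321 ,  0.59469342]), 'contact_force': array([ 0.13608668,  0.16485351, -0.04658802]), 'ft_torque': array([-0.02846765, -0.01098463, -0.01782033]), 'finger_gap': 1.0024266285934136}
scene [[530.4623534    0.         317.76687583]
 [  0.         530.4623534  235.72164808]
 [  0.           0.           1.        ]] [[ 0.50860886  0.86083265  0.01685779 -0.33711866]
 [ 0.52707396 -0.29581166 -0.79667339 -0.18831362]
 [-0.68081574  0.41408044 -0.60417491  1.35902912]
 [ 0.          0.          0.          1.        ]]
top [[482.41262633   0.         317.17045939]
 [  0.         482.41262633 243.93835259]
 [  0.           0.           1.        ]] [[-0.05328915 -0.99857735 -0.00187998  0.07232446]
 [-0.97245077  0.05232257 -0.22716041  0.59593518]
 [ 0.22693561 -0.01027699 -0.97385554  0.9509188 ]
 [ 0.          0.          0.          1.        ]]
```

View pics/scene0.png

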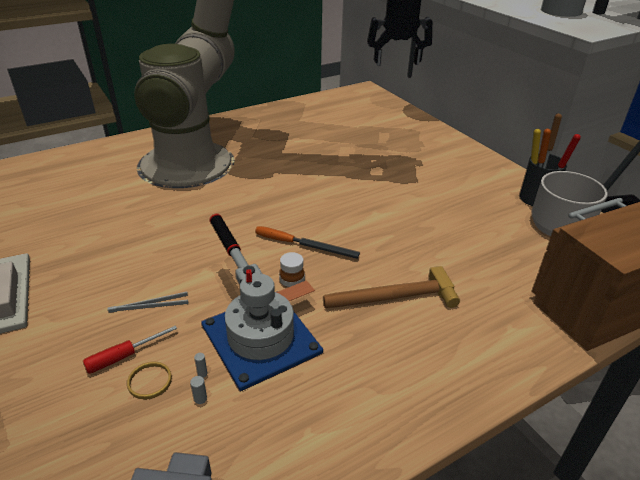

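View pics/top0.png

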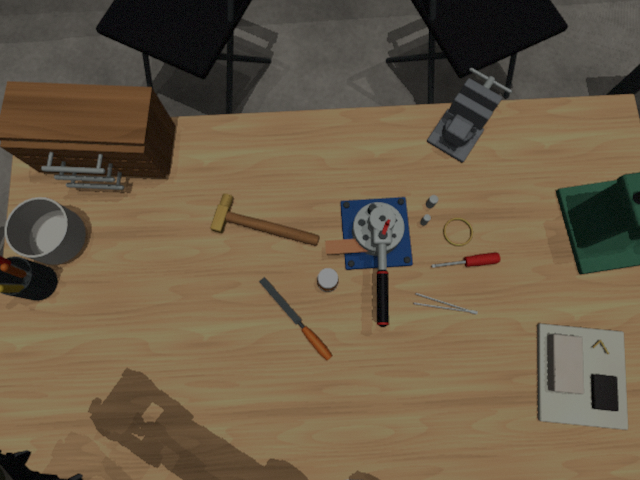

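The scene view shows the cutter at about (258,335), with the ratchet handle pointing toward the robot and its grip end at (217,218). In the top view the head is at about (382,220), the grip runs from (382,270) to (383,322), and the red tab is at about (386,228). I'll zoom in and measure these.

```bash
cat > h.py <<'E'
from bench import env, kinematics, monitor, eyes, job
import cv2, numpy as np
def ray(f,u,v):
    R=f["view"][:3,:3];t=f["view"][:3,3]
    d=R.T@np.linalg.inv(f["mtx"])@np.array([u,v,1.]); return -R.T@t,d
def onz(f,u,v,z):
    c,d=ray(f,u,v); return c+d*(z-c[2])/d[2]
def tri(f1,p1,f2,p2):
    A=[];b=[]
    M=np.zeros((3,3));B=np.zeros(3)
    for f,p in((f1,p1),(f2,p2)):
        c,d=ray(f,*p); d/=np.linalg.norm(d); P=np.eye(3)-np.outer(d,d); M+=P;B+=P@c
    return np.linalg.solve(M,B)
def proj(f,P):
    q=f["view"][:3,:3]@np.array(P)+f["view"][:3,3]; q=f["mtx"]@q; return q[:2]/q[2]
def zoom(f,x0,y0,x1,y1,k,name):
    cv2.imwrite(name,cv2.resize(f["frame"][y0:y1,x0:x1,::-1],None,fx=k,fy=k,interpolation=cv2.INTER_NEAREST))
def redblobs(f,x0,y0,x1,y1):
    h=cv2.cvtColor(f["frame"],cv2.COLOR_RGB2HSV)
    m=(((h[...,0]<6)|(h[...,0]>174))&(h[...,1]>150)&(h[...,2]>70)).astype(np.uint8)
    mm=np.zeros_like(m);mm[y0:y1,x0:x1]=m[y0:y1,x0:x1]
    n,l,s,c=cv2.connectedComponentsWithStats(mm)
    return [(s[i].tolist(),c[i].round(1).tolist()) for i in range(1,n) if s[i,4]>3]
E
python3 - <<'E'
from h import *
s=eyes.grab_frame("scene");t=eyes.grab_frame("top")
zoom(t,330,185,430,335,4,"pics/tz0.png"); zoom(s,190,200,330,390,3,"pics/sz0.png")
print(redblobs(t,330,185,430,335)); print(redblobs(s,190,200,330,390))
E
```

```text
[([382, 220, 8, 14, 44], [385.2, 227.2]), ([377, 271, 11, 3, 29], [382.3, 272.1]), ([378, 322, 10, 3, 27], [382.6, 323.1])]
[([210, 214, 10, 5, 15], [214.2, 215.1]), ([227, 244, 12, 8, 25], [231.8, 246.1]), ([246, 269, 6, 13, 59], [248.7, 275.0])]
```

View pics/tz0.png

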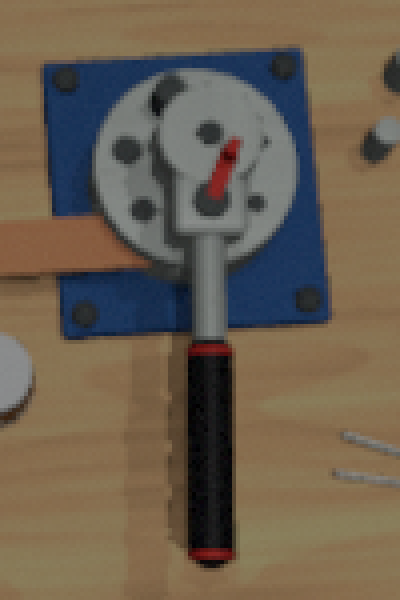

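View pics/sz0.png

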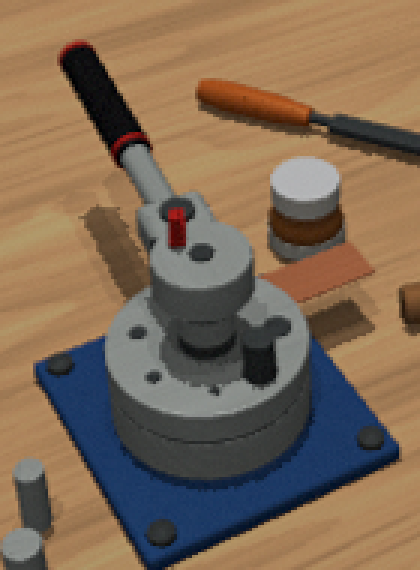

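Run:
```python
from h import *
from scipy.spatial.transform import Rotation as R
s=eyes.grab_frame("scene");t=eyes.grab_frame("top")
print("head",onz(t,382.6,218,.1235),onz(s,257,284,.1235),tri(t,(382.6,218),s,(257,284)))
a=onz(t,382.3,272.1,.119);b=onz(t,382.6,323.1,.119);print("rings",a,b)
a=onz(s,214.2,215.1,.119);b=onz(s,231.8,246.1,.119);print("rings s",a,b)
print("tab top end",onz(t,388.5,221,.145), onz(s,249,270,.145), tri(t,(388.5,221),s,(249,270)))
print(R.from_quat(monitor.sense()['ee_rot']).as_matrix().round(3))
```

```text
head [ 0.63283068 -0.09403422  0.1235    ] [ 0.63252729 -0.09300843  0.1235    ] [ 0.63285359 -0.09358506  0.12399338]
rings [ 0.52315189 -0.0847799   0.119     ] [ 0.423616   -0.07698377  0.119     ]
rings s [ 0.42139232 -0.07911136  0.119     ] [ 0.52134604 -0.08741945  0.119     ]
tab top end [ 0.61999095 -0.1018138   0.145     ] [ 0.6198793  -0.09919434  0.145     ] [ 0.6202279  -0.10059608  0.14580691]
[[-0.    -0.909  0.417]
 [-0.     0.417  0.909]
 [-1.     0.    -0.   ]]
```

```bash
cat >> h.py <<'E'
from scipy.spatial.transform import Rotation as Rn
C=np.array([.6328,-.0937])
def quat(a):  # tool down, jaw axis at world angle a
    Z=np.array([np.cos(a),np.sin(a),0]);X=np.array([0,0,-1.]);return Rn.from_matrix(np.c_[X,np.cross(Z,X),Z]).as_quat()
def pt(th,x,y,z):
    u=np.array([np.cos(th),np.sin(th)]);v=np.array([-u[1],u[0]]);return [*(C+u*x+v*y),z]
E
python3 - <<'E'
from h import *
th0=3.067
for off in(0,np.pi):
  print(off,"lever",kinematics.ik(pt(th0,.0105,.045,.131),quat(th0+off)))
  for r in (.14,.155):
   for d in(0,.5,1,1.5,2.15):
    q=kinematics.ik(pt(th0+d,r,-.0225,.1),quat(th0+d+off)); print(r,d,None if q is None else np.round(q,2))
E
```

```text
0 lever [-4.03487498e-01  6.09899718e-01  1.23588112e+00 -4.44089210e-16
  1.29581182e+00  2.81269781e+00]
0.14 0 [-0.36  0.36  1.71 -0.    1.06  2.86]
0.14 0.5 [-0.49  0.39  1.67 -0.    1.08  2.23]
0.14 1 [-0.55  0.49  1.51 -0.    1.14  1.66]
0.14 1.5 [-0.55  0.64  1.28 -0.    1.23  1.16]
0.14 2.15 [-0.48  0.83  0.92 -0.    1.38  0.58]
0.155 0 [-0.37  0.33  1.76 -0.    1.05  2.85]
0.155 0.5 [-0.51  0.37  1.71 -0.    1.07  2.21]
0.155 1 [-0.58  0.49  1.53 -0.    1.13  1.63]
0.155 1.5 [-0.58  0.64  1.26 -0.    1.24  1.14]
0.155 2.15 [-0.5   0.86  0.87 -0.    1.41  0.57]
3.141592653589793 lever [-4.03487498e-01  6.09899718e-01  1.23588112e+00 -4.44089210e-16
  1.29581182e+00 -3.28894844e-01]
0.14 0 [-0.36  0.36  1.71 -0.    1.06 -0.28]
0.14 0.5 [-0.49  0.39  1.67 -0.    1.08 -0.91]
0.14 1 [-0.55  0.49  1.51 -0.    1.14 -1.48]
0.14 1.5 [-0.55  0.64  1.28 -0.    1.23 -1.98]
0.14 2.15 [-0.48  0.83  0.92 -0.    1.38 -2.56]
0.155 0 [-0.37  0.33  1.76 -0.    1.05 -0.29]
0.155 0.5 [-0.51  0.37  1.71 -0.    1.07 -0.94]
0.155 1 [-0.58  0.49  1.53 -0.    1.13 -1.51]
0.155 1.5 [-0.58  0.64  1.26 -0.    1.24 -2.  ]
0.155 2.15 [-0.5   0.86  0.87 -0.    1.41 -2.57]
```

Run:
```python
from h import *
th=3.067;q=quat(th+np.pi)
env.close_gripper(20)
env.reach(pt(th,.0105,.045,.21),q)
env.movel(pt(th,.0105,.045,.131),.12)
a=monitor.sense();print(a['clock'],a['position'],a['contact_force'],a['finger_gap'])
for y in(.022,.006):
    g=env.movel(pt(th,.0105,y,.131),.025,guard=6)
    b=monitor.sense();print(g,b['clock'],b['position'],b['contact_force']-a['contact_force'])
    if g:break
t=eyes.grab_frame("top");s=eyes.grab_frame("scene")
zoom(t,330,185,430,335,4,"pics/tz1.png"); zoom(s,190,200,330,390,3,"pics/sz1.png")
```

```text
4.475 [ 0.61941717 -0.1379007   0.13191041] [ 0.49719662 -0.61633016 -0.14298115] 0.00242125504146627
False 5.5417 [ 0.62067724 -0.11500717  0.1309636 ] [-0.48955992  0.29621574  0.12188059]
False 6.3333 [ 0.62188701 -0.09894436  0.13101772] [-0.36671734  0.12300656  0.05593831]
```

View pics/sz1.png

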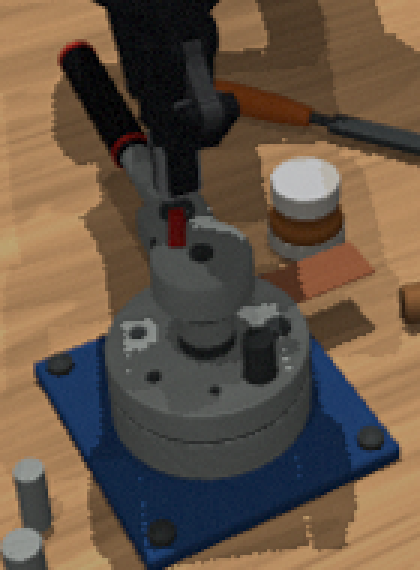

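View pics/tz1.png

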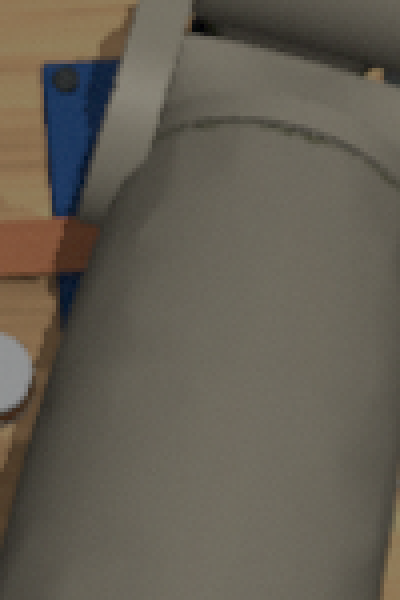

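The scene view still shows the tab at its original spot, (177,228) in the zoom. The fingertip is at about (182,192), which is above or behind it. I'll compare that with the projected TCP.

Run:
```python
from h import *
s=eyes.grab_frame("scene");p=monitor.sense()['position']
for dz in(0,.01,.02):print(proj(s,p+[0,0,dz]), (proj(s,p+[0,0,dz])-[190,200])*3)
print((proj(s,[*pt(3.067,.0105,.009,.1375)])-[190,200])*3,(proj(s,[*pt(3.067,.0105,-.009,.1375)])-[190,200])*3)
print((proj(s,[*pt(3.067,.0105,.0,.1235)])-[190,200])*3,(proj(s,[*pt(3.067,.035,0,.1235)])-[190,200])*3)
zoom(s,225,235,285,305,10,"pics/sz2.png")
```

```text
[250.19504092 277.62645249] [180.58512275 232.87935747]
[249.80116957 272.71847088] [179.40350871 218.15541264]
[249.40137445 267.7366738 ] [178.20412334 203.2100214 ]
[174.52885004 224.86016258] [207.61965155 214.95608696]
[192.66050079 240.31519449] [176.03591693 212.12694609]
```

View pics/sz2.png

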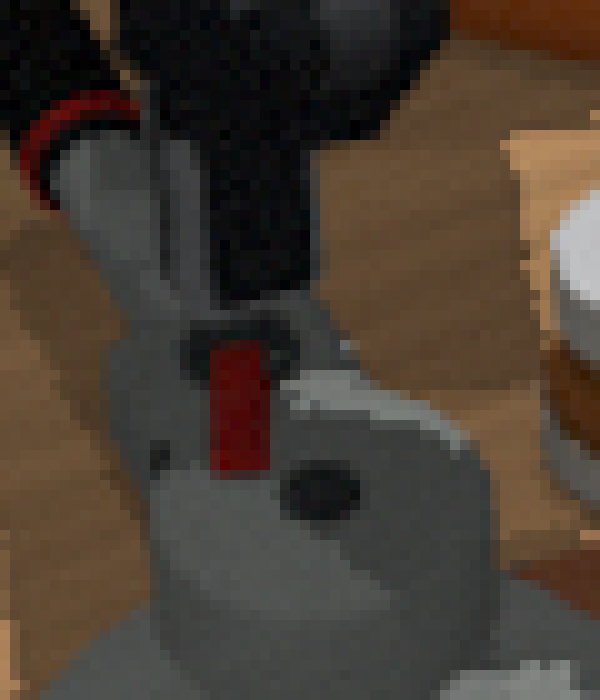

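Run:
```python
from h import *
s=eyes.grab_frame("scene")
p=np.array([0.2185764 , 0.47701199, 0.20143359]); print(proj(s,p),proj(s,p+[0,0,.013]))
Z=np.array([.417,.909,0])
for k in(-.05,.05):print(proj(s,p+Z*k+[0,0,.013]))
im=cv2.imread("pics/scene0.png");cv2.imwrite("pics/c0.png",cv2.resize(im[0:100,350:450],None,fx=6,fy=6,interpolation=0))
print(monitor.sense()['finger_gap'],monitor.sense()['joints'])
```

```text
[395.34338163  81.17032851] [395.91102926  75.92245161]
[375.48157794  76.36475555]
[416.1931709   75.48333697]
-0.0005709566312596631 [-3.43720401e-01  6.00125136e-01  1.25223125e+00 -1.31482323e-05
  1.28921651e+00 -2.68907585e-01]
```

View pics/c0.png

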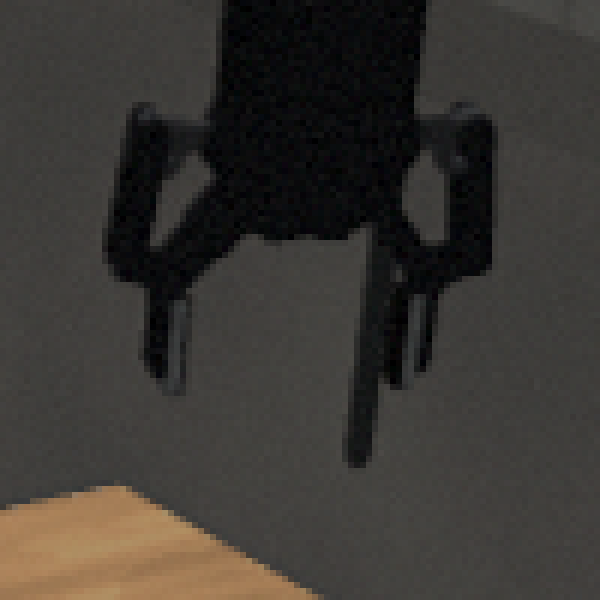

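The tips appear about 25 mm higher than the stated TCP. The start picture shows the same offset: tips at v≈65 against a predicted 76. This also fits the lack of contact, since the finger passed above the tab. I'll back off to the side, lower it, and measure the tip in the picture before pushing.

Run:
```python
from h import *
th=3.067
env.movel(pt(th,.0105,.05,.131),.1)
print(env.movel(pt(th,.0105,.05,.108),.08,guard=5))
s=eyes.grab_frame("scene");t=eyes.grab_frame("top");p=monitor.sense()['position']
print(p,monitor.sense()['clock'],proj(s,p),(proj(s,p)-[205,215])*8,(proj(s,p+[0,0,.025])-[205,215])*8)
zoom(s,205,215,285,290,8,"pics/sz3.png");zoom(t,330,185,430,335,4,"pics/tz3.png")
```

```text
False
[ 0.61886067 -0.14274004  0.10847595] 7.6583 [224.2034926  296.83879197] [153.62794077 654.71033577] [141.70082604 558.04271853]
```

View pics/sz3.png

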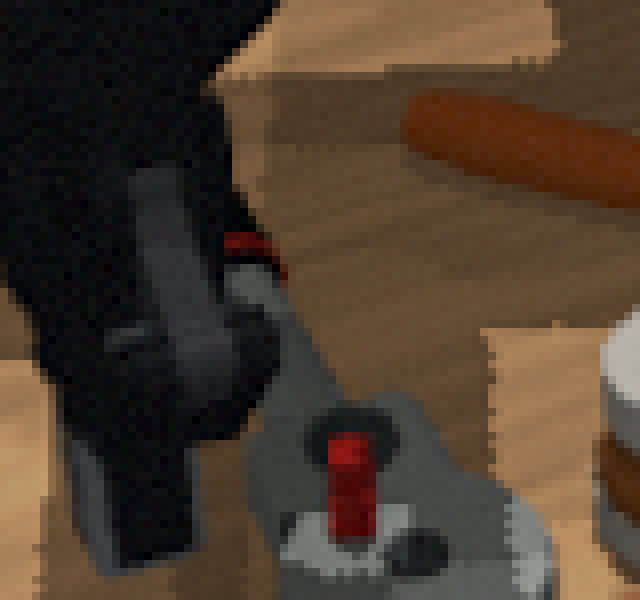

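View pics/tz3.png

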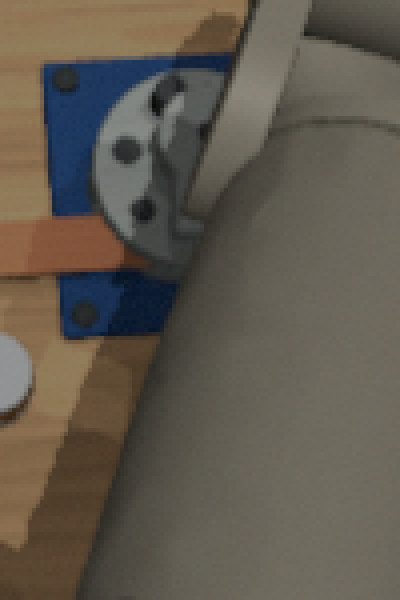

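The finger block's lower edge is at about (150,572) in the zoom, which puts the real tip roughly 22–25 mm above the nominal TCP, at z≈0.131. The tab is untouched at (352,490). This is the right height, so I'll push now.

Run:
```python
from h import *
th=3.067
a=monitor.sense()
for y in(.024,.018,.013,.009,.005):
    g=env.movel(pt(th,.0105,y,.108),.03,guard=6)
    b=monitor.sense();print(y,g,round(b['clock'],2),b['position'],b['contact_force']-a['contact_force'])
    if g:break
s=eyes.grab_frame("scene")
zoom(s,205,215,285,290,8,"pics/sz4.png")
```

```text
0.024 False 8.68 [ 0.62053001 -0.11699701  0.10798071] [-0.67401632 -1.58104349  0.52425182]
0.018 False 9.03 [ 0.62109199 -0.11078025  0.10810362] [ 2.30016694 -2.67591521  0.86513703]
0.013 False 9.34 [ 0.62109462 -0.10531629  0.10781388] [ 0.70641062 -1.01256707  0.11109612]
0.009 False 9.62 [ 0.62155647 -0.10153632  0.10791477] [ 1.45324148 -0.1744621   0.72133574]
0.005 False 9.91 [ 0.62188899 -0.09831712  0.10798281] [ 0.51890871 -5.06561837  0.51447933]
```

View pics/sz4.png

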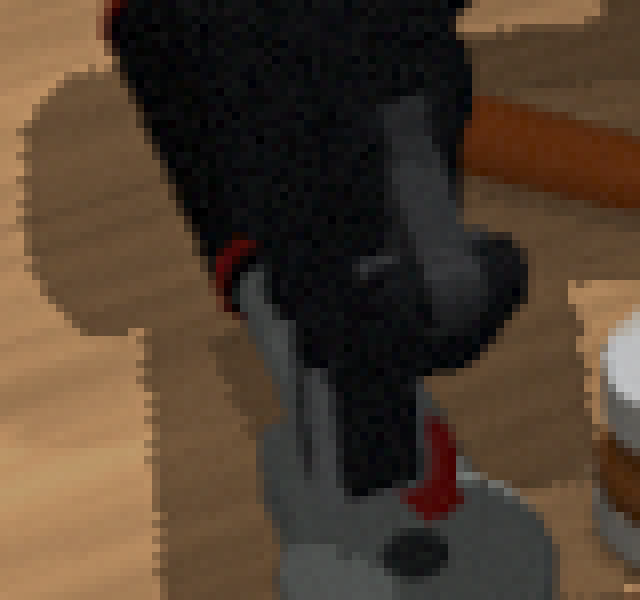

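The tab has been pushed across to the strip side and now shows at (435,470). The reading was 5 N at the end, so it is on its stop. I'll retract and check.

Run:
```python
from h import *
th=3.067
env.movel(pt(th,.0105,.012,.108),.05)
env.movel(pt(th,.0105,.012,.19),.2)
env.reach(pt(th,.150,-.055,.17),quat(th+np.pi))
s=eyes.grab_frame("scene");t=eyes.grab_frame("top");print(monitor.sense()['clock'],redblobs(s,190,200,330,390),redblobs(t,330,185,430,335))
zoom(s,190,200,330,390,3,"pics/sz5.png");zoom(t,330,185,430,335,4,"pics/tz5.png")
```

```text
11.575 [([218, 212, 9, 5, 13], [221.3, 213.3]), ([232, 243, 12, 6, 22], [237.0, 244.5]), ([250, 267, 12, 13, 88], [256.2, 272.3])] [([377, 219, 4, 5, 14], [378.8, 221.1])]
```

View pics/sz5.png

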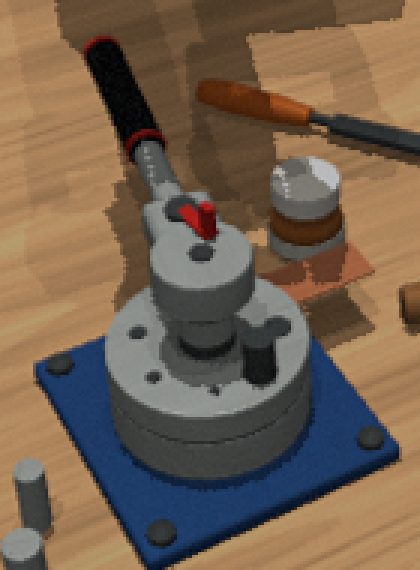

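View pics/tz5.png

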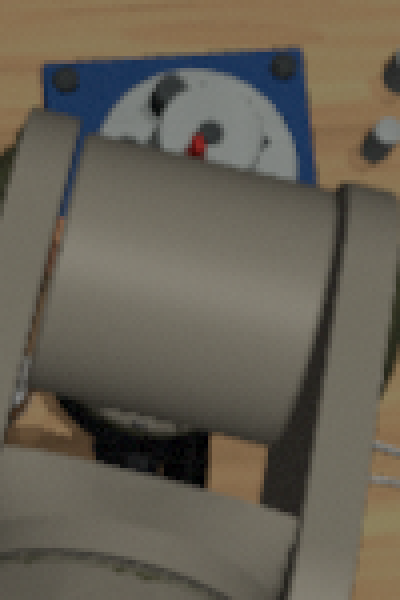

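The lever is over: the tab is on the +y/strip side at (207,215) in the scene zoom and (198,147) in the top zoom. The handle has drifted slightly clockwise, so I'll recompute its angle, then push slowly along the arc.

```bash
cat >> h.py <<'E'
def ang(f,u,v):
    a=onz(f,u,v,.119)[:2]-C; return np.arctan2(a[1],a[0])%(2*np.pi),np.hypot(*a)
def go(d,v,guard,z=.076,r=.158):
    return env.movel(pt(d,r,-.0225,z),v,frame=quat(d+np.pi),guard=guard)
def ft(d,f0):
    v=np.array([-np.sin(d),np.cos(d)]);u=np.array([np.cos(d),np.sin(d)])
    m=monitor.sense();f=(m['contact_force']-f0)
    return -f[:2]@v, f[:2]@u, f[2], m
E
python3 - <<'E'
from h import *
s=eyes.grab_frame("scene")
th,L=ang(s,221.3,213.3);print(th,L,ang(s,237,244.5),ang(s,214.2,215.1))
q=quat(th+np.pi)
env.reach(pt(th,.158,-.06,.17),q)
env.movel(pt(th,.158,-.06,.076),.15)
env.hold(.2)
f0=monitor.sense()['contact_force'];np.save("f0.npy",f0)
d=th-.1
print(monitor.sense()['clock'],f0)
env.movel(pt(th,.158,-.035,.076),.05,guard=6)
d=th-.06
while d<th+.9:
    d+=.08
    g=go(d,.03,7)
    F,Fr,Fz,m=ft(d,f0);print(round(d-th,2),g,round(m['clock'],2),np.round([F,Fr,Fz],1))
    if g or F>8: break
E
```

```text
3.0091495924251017 0.21234214441290825 (np.float64(3.0015606529634007), np.float64(0.11229252568444924)) (np.float64(3.072694757399375), np.float64(0.2119104457306714))
12.85 [-0.16217631  0.01475046  0.61574681]
0.02 False 14.18 [-0.6 -0.3 -0.4]
0.1 False 14.75 [ 0.4  0.6 -0.4]
0.18 False 15.32 [-0.2 -0.  -0.6]
0.26 False 15.9 [ 0.3 -0.1 -0.8]
0.34 False 16.48 [-0.6 -0.6 -0.6]
0.42 False 17.05 [-0.4 -0.3  0.2]
0.5 False 17.62 [ 1.4 -0.9  0. ]
0.58 False 18.2 [ 6.1 -2.3  2.7]
0.66 False 18.77 [ 7.1 -1.8  2.4]
0.74 False 19.35 [ 7.  -2.5  2.9]
0.82 False 19.93 [ 7.3 -4.   3.7]
0.9 False 20.5 [ 7.5 -2.2  3.9]
```

Run:
```python
from h import *
s=eyes.grab_frame("scene")
print(redblobs(s,100,180,330,390), monitor.sense()['joints'])
zoom(s,130,200,330,390,3,"pics/sz6.png")
```

```text
[([132, 259, 5, 12, 18], [133.3, 264.4]), ([236, 267, 18, 13, 110], [246.9, 274.7]), ([188, 270, 6, 14, 31], [189.8, 276.3]), ([100, 341, 35, 26, 489], [115.5, 352.9])] [-5.73573540e-01  4.70569787e-01  1.62220319e+00  8.10799754e-04
  1.05199086e+00 -1.34229300e+00]
```

View pics/sz6.png

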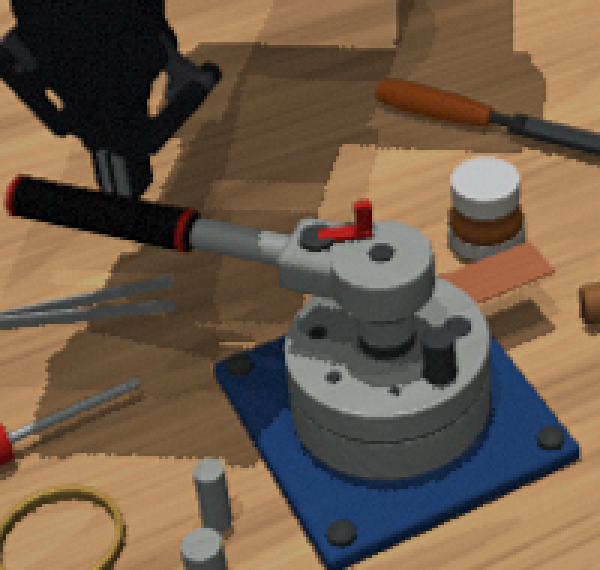

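The finger is pressing cleanly behind the grip, the handle is swinging counter-clockwise, and the lever is still on loosen with its tab at (362,220). I'll continue, going slower near the stop.

Run:
```python
from h import *
f0=np.load("f0.npy");th=3.0091
s=eyes.grab_frame("scene");print(ang(s,133.3,264.4)[0]-th)
d=th+.9
while d<th+2.1:
    fast=d<th+1.45
    d+=.08 if fast else .03
    g=go(d,.03 if fast else .012,5.5)
    F,Fr,Fz,m=ft(d,f0);print(round(d-th,2),g,round(m['clock'],2),np.round([F,Fr,Fz],1),m['position'][:2].round(4))
    if g or F>11.5: break
    if m['clock']>52: break
```

```text
0.9357557896327671
0.98 False 21.18 [ 8.  -2.8  3.9] [ 0.5106 -0.1961]
1.06 False 21.75 [ 7.3 -2.1  3.1] [ 0.5191 -0.2056]
1.14 False 22.32 [ 7.  -2.2  3.6] [ 0.5285 -0.2142]
1.22 False 22.9 [ 7.2 -1.8  3.6] [ 0.5385 -0.2222]
1.3 False 23.48 [ 7.3 -3.3  4.2] [ 0.5491 -0.2293]
1.38 False 24.05 [ 7.  -2.5  3.8] [ 0.5602 -0.2355]
1.46 False 24.62 [ 6.6 -2.5  3.7] [ 0.5718 -0.2409]
1.49 False 25.18 [ 6.5 -2.4  3.8] [ 0.5762 -0.2426]
1.52 False 25.73 [ 7.5 -2.9  4.6] [ 0.5807 -0.2442]
1.55 False 26.27 [ 7.3 -3.6  3.9] [ 0.5853 -0.2457]
1.58 False 26.82 [ 6.6 -3.9  4.3] [ 0.5899 -0.247 ]
1.61 False 27.38 [ 8.2 -2.9  4.2] [ 0.5945 -0.2483]
1.64 False 27.93 [ 7.7 -3.9  3.6] [ 0.5992 -0.2493]
1.67 False 28.48 [ 7.  -3.9  3.7] [ 0.6038 -0.2502]
1.7 False 29.02 [ 6.8 -3.3  4.4] [ 0.6086 -0.251 ]
1.73 False 29.57 [ 7.4 -3.5  3.5] [ 0.6133 -0.2517]
1.76 False 30.12 [ 7.1 -5.   3.7] [ 0.618  -0.2522]
1.79 False 30.68 [ 7.7 -3.6  3.9] [ 0.6228 -0.2526]
1.82 False 31.23 [ 6.9 -4.3  3.2] [ 0.6275 -0.2528]
1.85 False 31.77 [ 7.5 -4.2  4.7] [ 0.6323 -0.2528]
1.88 False 32.33 [ 7.7 -4.3  4.1] [ 0.6369 -0.2528]
1.91 False 32.88 [ 8.6 -4.2  5.4] [ 0.6414 -0.2527]
1.94 False 33.42 [12.1 -6.2  5.3] [ 0.6458 -0.2524]
```

Run:
```python
from h import *
f0=np.load("f0.npy");th=3.0091
d=th+1.94
for i in range(4):
    d+=.006
    g=go(d,.008,4)
    F,Fr,Fz,m=ft(d,f0);print(round(d-th,3),g,round(m['clock'],2),np.round([F,Fr,Fz],1),m['position'][:2].round(4))
    if g or F>15: break
s=eyes.grab_frame("scene");t=eyes.grab_frame("top")
zoom(s,130,200,330,390,3,"pics/sz7.png");zoom(t,330,170,480,335,4,"pics/tz7.png")
```

```text
1.946 False 33.69 [11.4 -5.9  5.9] [ 0.6467 -0.2523]
1.952 False 33.96 [12.3 -4.8  5.6] [ 0.6476 -0.2523]
1.958 False 34.23 [12.3 -6.8  6.6] [ 0.6485 -0.2522]
1.964 False 34.49 [13.3 -6.   6.3] [ 0.6494 -0.2521]
```

View pics/sz7.png

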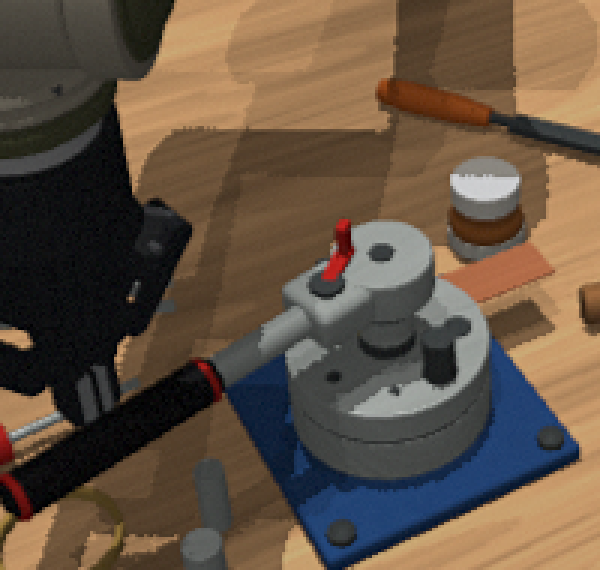

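View pics/tz7.png

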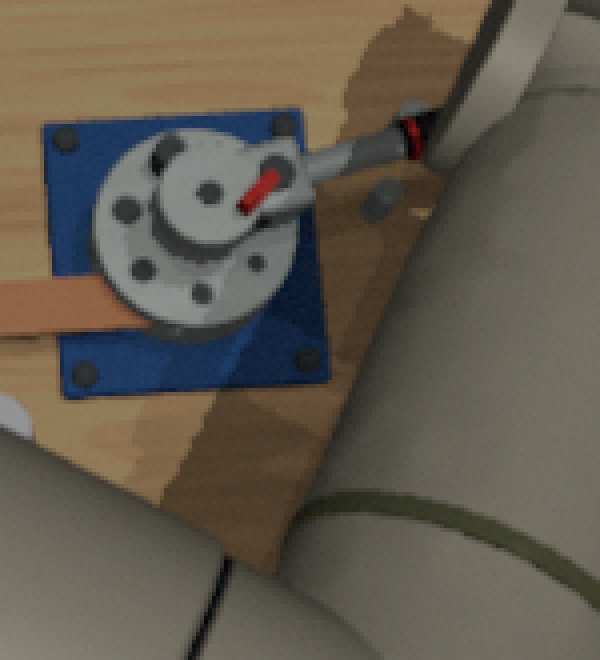

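The lever is still on loosen, with its tab at (343,235) in the scene zoom, and the grip is well supported. The force has risen from a steady 7 N to 13 N about 1.35 rad after the load came on, which is consistent with the stop taking up through the pawl's give. I'll confirm with a slightly firmer push.

Run:
```python
from h import *
f0=np.load("f0.npy");th=3.0091
d=th+1.964
for i in range(8):
    d+=.01
    g=go(d,.008,4)
    F,Fr,Fz,m=ft(d,f0);s=eyes.grab_frame("scene")
    e=redblobs(s,125,340,150,385)
    print(round(d-th,3),g,round(m['clock'],2),np.round([F,Fr,Fz],1),m['position'][:2].round(4),e and e[0][1])
    if g or F>15.5: break
```

```text
1.974 False 34.94 [12.7 -6.5  6.2] [ 0.6509 -0.252 ] [128.4, 348.4]
1.984 False 35.34 [14.4 -5.9  6.7] [ 0.6524 -0.2518] [128.5, 348.3]
1.994 False 35.74 [13.6 -6.4  7.3] [ 0.6538 -0.2516] [128.5, 348.3]
2.004 False 36.14 [14.9 -7.1  5.9] [ 0.6553 -0.2514] [128.4, 348.4]
2.014 False 36.54 [14.8 -7.8  6.3] [ 0.6568 -0.2512] [128.5, 348.4]
2.024 False 36.94 [16.2 -7.5  6.5] [ 0.6582 -0.251 ] [128.4, 348.4]
```

That blob is the scriber, not the handle. I'll track the grip's inner ring near (200,327) instead, then back off and compare.

Run:
```python
from h import *
f0=np.load("f0.npy");th=3.0091
im=cv2.imread("pics/sz7.png")[::3,::3,::-1]
class D(dict):pass
old=np.zeros((480,640,3),np.uint8);old[200:390,130:330]=im[:190,:200]
print("old",redblobs({"frame":old},190,315,215,345),redblobs({"frame":old},129,350,150,385))
s=eyes.grab_frame("scene");print("now",redblobs(s,190,315,215,345),redblobs(s,129,350,150,385))
F,Fr,Fz,m=ft(th+2.024,f0);print(F,Fr,Fz,m['clock'])
```

```text
old [([195, 320, 9, 13, 30], [199.4, 325.1])] [([130, 350, 5, 5, 18], [131.7, 351.6]), ([130, 358, 10, 16, 52], [135.3, 364.6])]
now [([197, 322, 9, 12, 32], [201.6, 326.2])] [([129, 350, 6, 5, 21], [131.0, 351.5]), ([134, 363, 12, 15, 55], [140.1, 368.8])]
15.334346598739982 -7.940545545510204 6.963025011137948 37.0417
```

Between the two pictures the handle gave about 0.06 rad while the force rose steadily from 13 to 16 N. That is well above the bolt's 6–10 N running force and has the same stiffness as the pawl's initial take-up, so the bolt is on its stop. I'll release slowly.

Run:
```python
from h import *
f0=np.load("f0.npy");th=3.0091+2.024
env.movel(pt(th,.158,-.045,.076),.03)
print(ft(th,f0)[:3])
env.movel(pt(th,.158,-.06,.2),.2)
q=monitor.sense()['joints'].copy(); q[0]=.7
s=eyes.grab_frame("scene")
env.movel([.45,-.3,.3],.25)
env.set_joints([0.918,0.313,1.498,0,1.331,-0.223])
s=eyes.grab_frame("scene");t=eyes.grab_frame("top");print(monitor.sense()['clock'])
cv2.imwrite("pics/s8.png",s["frame"][:,:,::-1]);cv2.imwrite("pics/t8.png",t["frame"][:,:,::-1])
zoom(t,330,170,480,305,5,"pics/tz8.png")
```

```text
(np.float64(7.534684288873588), np.float64(-5.530925414314656), np.float64(0.7666718019234681))
42.7167
```

View pics/s8.png

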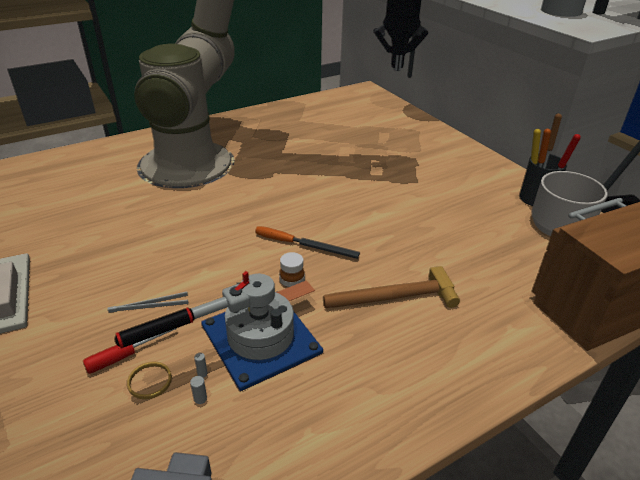

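View pics/tz8.png

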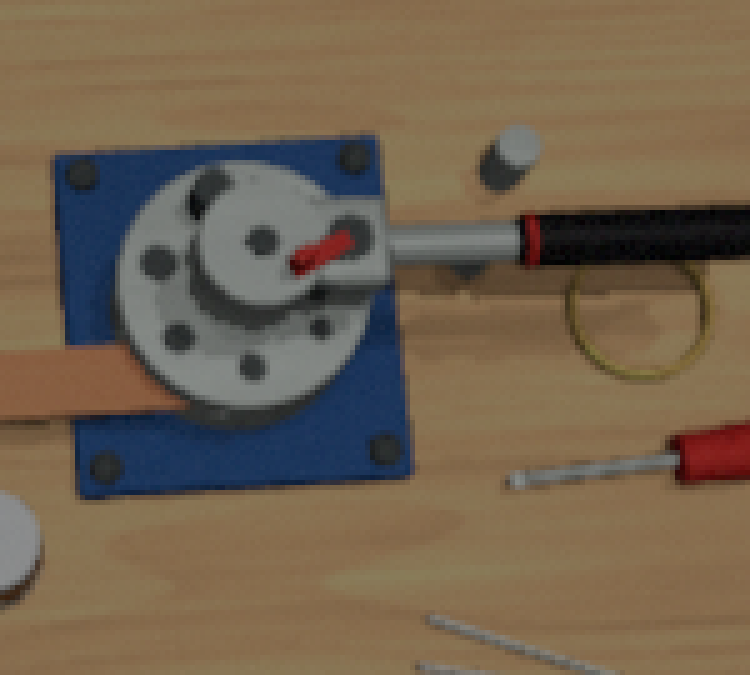

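The handle sprang back after release. I'll quantify that and compare it with the force/angle record.

Run:
```python
from h import *
s=eyes.grab_frame("scene");t=eyes.grab_frame("top")
print(redblobs(s,100,290,225,360)); print(redblobs(t,330,170,520,305)); 
for b in redblobs(t,425,170,520,240)+[]: print(b,ang(t,*b[1])[0]-3.0091,ang(t,*b[1])[1])
for b in redblobs(s,112,300,225,350): print(b,ang(s,*b[1])[0]-3.0091,ang(s,*b[1])[1])
print("at 2.024 push:",ang(s,201.6,326.2)[0]-3.0091,"1.964:",ang(s,199.4,325.1)[0]-3.0091, ang(s,140.1,368.8), ang(s,135.3,364.6))
```

```text
[([186, 308, 7, 14, 40], [189.1, 313.3]), ([116, 333, 6, 13, 43], [118.8, 338.4]), ([100, 345, 34, 15, 350], [115.6, 352.4])]
[([484, 211, 3, 10, 18], [485.3, 215.4]), ([435, 213, 3, 10, 21], [436.2, 217.0]), ([389, 216, 12, 9, 46], [394.1, 219.9]), ([465, 253, 35, 13, 346], [482.7, 259.1])]
([484, 211, 3, 10, 18], [485.3, 215.4]) 1.6820732006102102 0.20996963007416436
([435, 213, 3, 10, 21], [436.2, 217.0]) 1.6809878160491358 0.10995248322221808
([186, 308, 7, 14, 40], [189.1, 313.3]) 1.7362845934531332 0.10992839559559965
([116, 333, 6, 13, 43], [118.8, 338.4]) 1.7122111872950434 0.20980428174211102
([112, 345, 22, 5, 78], [122.6, 347.6]) 1.8027675401638827 0.21052981441627505
at 2.024 push: 2.0431658454331014 1.964: 2.0070957959903932 (np.float64(5.041274690865303), np.float64(0.21031037425856638)) (np.float64(4.991474929605524), np.float64(0.21069989154277102))
```

Run:
```python
from h import *
a=cv2.imread("pics/scene0.png").astype(int);b=cv2.imread("pics/s8.png").astype(int)
d=np.abs(a-b).max(2)>40
for n,(x0,y0,x1,y1) in dict(bangle=(124,372,175,400),punches=(190,352,210,405),file=(250,222,362,262),mallet=(320,262,462,310),jar=(278,250,306,288),twz=(105,288,190,314)).items(): print(n,d[y0:y1,x0:x1].sum())
print(job.hand_in(),monitor.sense()['clock'])
```

```text
bangle 369
punches 105
file 0
mallet 0
jar 0
twz 79
the job is handed in; nothing more can be done
the job is handed in; nothing more can be done
```

The lever is flipped to loosen, the bolt is backed off counter-clockwise to its stop, and the job is handed in. The clock read 42.7 s at the last check before that.

- **Lever:** it ended on its stop at about 5 N, and the last top view shows it still on loosen. The first pass missed because the real fingertips sit about 23 mm higher than the stated tool point. I lowered the tool by that amount and the second pass worked.
- **Bolt:** I pushed in one slow stroke. The handle ran free for about 0.5 rad, then took a steady 7–8 N while the bolt turned about 1.3 rad. The push then climbed to about 16 N (about 19 N in total, under the 25 N limit), which I took as the stop.
- **Stop not seen directly:** the force rose gradually, about as softly as the pawl's first take-up, so the stop is judged from force and travel. I did not probe it a second time.
- **Spring-back:** when I released the grip, the handle sprang back about 0.33 rad. That is more than the 0.2 rad of pawl give described. The bolt should not have followed, since clockwise swings only click when set to loosen, but I could not see it directly.
- **Other things on the bench:** a before/after picture comparison showed no change at the file, mallet or jar. It did show changed pixels around the bangle (369), punches (105) and tweezers (79). By eye these stand where they were, and I put the changes down to the handle's shadow, but I did not measure their positions. The scriber was only checked by eye.
- **Robot:** it finished back at its start pose, with the gripper shut and touching nothing.

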